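# Free the grinding-ball tray and hold it over the bowl

## Task

Free the ball tray in its cradle: push the keeper's wing down and, keeping it pushed, turn it anticlockwise (seen from above) all the way, then let go of it. Lift the tray by its upright handle without letting the loose stone ball out of its pocket, and carry it to the white grinding bowl. Finish still holding the tray, level and still, with the ball's pocket above the middle of the bowl and the tray's underside about 10 cm above the bowl's rim; leave everything else where it is.

Things in the scene. Friction and masses are not known exactly. Their poses are not given: they have to be found in the camera images.
- wing (a point): Centre of the keeper's pale wooden wing grip, a bar 44 long x 14 thick x 26 high (mm) on a steel spindle at one end of the cradle; 75 mm above the table when up. x runs along the bar and the brass keeper arm, which reaches 53 mm from the spindle axis over the tray's end; z up. The arm's top lies 38 mm below this point and turns and sinks with it; between them is bare spindle, 14 across.
- keeper_press (a joint): How far the wing is pushed down, in m: 0 when up, 0.007 fully down. A spring pushes it up, 2 N at the top and 9 N fully down.
- keeper_turn (a joint): Turn of wing and keeper arm in rad, growing anticlockwise seen from above: 0 to 0.2 at the start (arm over the tray), 1.4 at the stop. A catch blocks it at about 0.4 unless the wing is pushed down at least 5 mm; let go beyond about 1.1 it springs up and stays. The arm is clear of the tray from 1.1 on. It turns easily.
- tray_grip (a point): Point on the tray's upright wooden handle, above the tray's centre, 45 mm over the tray's underside, 57 mm over the table at the start. The handle is a fin 44 long (x), 16 thick (y), from 10 to 66 mm above the underside. x points to the ball pocket, z up. The tray is a pale wooden plate 170 (x) x 90 (y) x 10 mm, about 0.3 kg; the keeper is at its -x end.
- tray: The tray; origin at the centre of its underside, which lies 12 mm above the table at the start, between low rails on the cradle that stand 7 mm above its floor; axes as for tray_grip.
- tray_pocket (a point): Centre of the ball pocket on the tray, at the height of the ball's centre (30 mm above the tray's underside, 55 mm from the tray's centre along its x). The pocket is a round rim 52 mm inside, 62 mm outside and only 6 mm high, on the flat tray.
- tray_under (a point): Centre of the tray's underside.
- ball_center (a point): Centre of the loose polished stone ball, 40 mm across, 85 g, which can roll about 12 mm any way within the pocket.
- cradle: The fixed dark wooden cradle, base 250 x 110 x 12 mm; origin at the centre of its underside on the table. x runs along its length: the wing's spindle is at x = -90 mm, the tray's centre at x = +30 mm.
- bowl: White ceramic grinding bowl, fixed, 160 mm across its rim and 50 mm high; origin at the centre of its underside on the table.
- paperweight: Bystander: dark steel bar 130 x 26 mm, 34 mm high with its small ball knob; origin under its centre, long along x.
- seal_jar: Bystander: small white jar with a blue cap, 52 mm across, 42 mm high; origin under its centre.
Mind the look-alikes: they are no part of the job. Of the things like the part that bears ball_center, leave any that is turquoise; of the rest the smaller one is meant.

How it is judged:
On the way, in this order (a step that is already met when the one before it is completed fails the run):
1. the keeper is turned clear of the tray (over 1.15 rad) while the tray still lies on the cradle (value of joint keeper_turn above 1.15 rad and height (world z) of tray_under below 0.02 m), for 0.2 s.
2. the tray is lifted off the cradle by the gripper, with the ball in its pocket (height (world z) of tray_under above 0.04 m and contact force between the fingers and tray above 1 N and contact force between tray and cradle below 0.05 N and distance between ball_center and tray_pocket below 0.02 m), for 0.2 s.
At the end, for the whole second after the job is handed in: The gripper holds the tray (over 2 N), nothing else carries it; pocket centre within 35 mm horizontally of the bowl's centre; underside 100 to 220 mm above the table (50 to 170 mm above the rim); tray within 0.10 rad of level and slower than 30 mm/s; ball centre within 20 mm of the pocket point (contact force between the fingers and tray above 2 N and contact force between tray and cradle below 0.05 N and contact force between tray and bowl below 0.05 N and horizontal distance between tray_pocket and bowl below 0.035 m and height (world z) of tray_under between 0.1 and 0.22 m and angle between tray's own z axis and vertical below 0.1 rad and linear speed of tray below 0.03 m/s and distance between ball_center and tray_pocket below 0.02 m); the arm keeps its last pose, push and grip.
It fails at once if the wing is forced past its catch without being pushed down (less than 3 mm down between 0.65 and 0.9 rad) (value of joint keeper_turn between 0.65 and 0.9 rad and value of joint keeper_press below 0.003 m).
It fails at once if the ball leaves its pocket (distance between ball_center and tray_pocket above 0.024 m).
It fails at once if the tray is tipped beyond 0.45 rad (angle between tray's own z axis and vertical above 0.45 rad).
It fails at once if a bystander is moved more than 30 mm (distance of any of paperweight, seal_jar from where it was at the start of the episode above 0.03 m).
It also fails if it takes over 70 s, if anything falls off the work surface, if the arm or the gripper's body presses on something with over 40 N, if the wrist force passes 120 N, or if a joint passes its speed limit or range.

## Robot

A 7-joint arm with a two-finger parallel gripper is mounted at the origin on the work surface. World frame = base frame: x ahead of the robot, y to its left, z up, the work surface at z = 0. Lengths are in m, angles in rad, forces in N, time in s.
With the tool pointing down it reaches from about 0.425 to 0.925 m from the base axis. Payload 6.8 kg.
Tool frame: the origin (TCP) lies on the centre line of the jaws, within the pads' length; the fingertips stand bot.finger_overhang ahead of it and the grasp point (between the pads) lies 3 mm ahead of it (bot.finger_overhang is the distance from the TCP to the fingertips, in m); z points along the fingers, y is the direction in which the jaws open and shut (so a half turn about z gives the same grasp; the last joint's range is limited). The gripper opens to 85 mm and grips with 20 to 120 N. Pads are 22 mm wide; open, the fingers measure 114 mm over their backs; the gripper's body (76 mm by 85 mm) begins 54 mm behind the grasp point. The pads swing forward as they close: fully open they stand 13 mm farther back than shut.
Start: joints at [1.041, 0.477, 0.022, 1.555, -0.011, 1.109, -0.083], TCP at [0.276, -0.616, 0.232] pointing down, gripper open.
Joint ranges: [-2.96, 2.96], [-0.34, 2.1], [-1.41, 1.46], [0.24, 2.44], [-1.37, 4.51], [0.17, 1.92], [-2.96, 2.96]. Speed limits (rad/s): [2.39, 2.39, 3.14, 3.14, 3.14, 3.14, 3.14].

## Interface

Orientations are given as a unit quaternion [w, x, y, z].
In Python, from station import bot gives the robot as it stands.
- The arm moves only by the tool drive_tool, never from a script. Its argument "increments" is text: rows parted by semicolons, each of 4 numbers parted by spaces: the shift along the world's x, y, z in m, then the turn about the world's z in rad. In form: tx ty tz spin; .... A call has 1 to 12 rows; each row shifts and turns the commanded pose from where the row before left it; what a row does not reach is not made up. A row lasts 1/12 s, in which the tool goes at most 41.7 mm and 7.16 degrees, less where a joint would pass 70% of its speed; a pose out of reach is approached as far as the arm can. A call is refused whole if a number of a shift passes 0.0417 or a number of a turn 0.125, either way. A call with a gripper value outside its range is refused whole. "grip" is the opening, from 0 (shut) to 1 (fully open), set as the call begins (left out, the last holds). The fingers move at their own pace and stop on an object; "squeeze" is the grip in N (left out, the last holds). Time passes only in rows, so rows that do not move let the fingers close. It gives the time, the measured TCP pose, the force and the opening at its end, in the units of the state.
- bot.get_obs(): the state, without advancing time (a new reading comes with each control period).
- bot.read_camera(name): name is "scene" or "top" or "wrist"; returns the picture (384x512x3 uint8, red, green, blue); there is no depth.
- bot.calibration(name): a dict with "fx", "fy", "cx", "cy" (pixels), "camera_from_world" (4x4, takes a point from world to camera coordinates). Camera axes: x right, y down, z forward; pixel columns grow to the right and rows downward; lengths in m; the calibration is good to about 2 mm. The wrist camera is an equidistant fisheye: a pixel r from the principal point sees the ray r / f radians off the axis. A picture is of the moment at which its call begins: read the wrist's pose just before it. calibration takes no time and is no camera call; for the wrist camera it gives the pose at the moment of the call.
- bot.hand_in(): hands the job in, once; it reports no verdict.
The state is a dict: "t": time; "q": joint angles; "joint_vel": joint speeds; "joint_torque": joint torques, N m; "eef_pos": TCP position; "tool_rot": TCP orientation; "contact_force": force on the tool from outside, world axes, zero at the start; "torque": the same for the moment, N m; "gripper_width": opening from 0.0 (shut) to 1.0 (fully open).
Only numpy, scipy, OpenCV 4.12 (cv2) and the standard library are available. Lean on these libraries where they do the work, as an engineer would, in place of code of your own. Each camera call takes 0.05 s, during which the arm holds its last target.

## Working session

There is one attempt and no reset: what is moved stays moved. The work goes in short steps, Python scripts to look and compute and a tool call to move; the robot and the scene stay as the last step left them, time stands still between calls to the robot, and variables do not carry over. Pictures are saved under pics/ and viewed, and the job is handed in when it is done.

Besides the shell and the picture viewer there is one more tool, called after "Request:" as name(argument=value, ...), one argument or row to a line, values as JSON. drive_tool: Moves the arm, as the interface text tells. Its arguments: {"type":"object","properties":{"increments":{"type":"string"},"grip":{"type":"number"},"squeeze":{"type":"number"}},"required":["increments"]}

```bash
mkdir -p pics; ls
cat > h.py <<'E'
import numpy as np,cv2
from station import bot
def save(name,fn,crop=None,scale=1):
    im=bot.read_camera(name)[:,:,::-1]
    np.save('pics/'+fn+'.npy',im)
    if crop: im=im[crop[1]:crop[3],crop[0]:crop[2]]
    im=cv2.resize(im,None,fx=scale,fy=scale,interpolation=cv2.INTER_CUBIC)
    cv2.imwrite('pics/'+fn+'.png',im)
def ray(name,u,v):
    c=bot.calibration(name);T=np.array(c['camera_from_world']);R=T[:3,:3];o=-R.T@T[:3,3]
    x=(u-c['cx'])/c['fx'];y=(v-c['cy'])/c['fy']
    d=R.T@np.array([x,y,1]);return o,d
def atz(name,u,v,z):
    o,d=ray(name,u,v);return o+d*(z-o[2])/d[2]
def proj(name,p):
    c=bot.calibration(name);T=np.array(c['camera_from_world']);q=T[:3,:3]@np.array(p)+T[:3,3]
    return c['fx']*q[0]/q[2]+c['cx'],c['fy']*q[1]/q[2]+c['cy']
def tri(n1,p1,n2,p2):
    o1,d1=ray(n1,*p1);o2,d2=ray(n2,*p2)
    s=np.linalg.lstsq(np.array([d1,-d2]).T,o2-o1,rcond=None)[0]
    a=o1+d1*s[0];b=o2+d2*s[1];return (a+b)/2,np.linalg.norm(a-b)
E
python3 - <<'E'
from h import *
save('top','top0',None,1.5);save('scene','sc0',None,1.5)
print(bot.get_obs(),bot.finger_overhang)
E
```

```text
pics
{'t': 0.1, 'q': array([ 1.04086296,  0.47775763,  0.02234116,  1.55636378, -0.01151929,
        1.10930907, -0.08308578]), 'joint_vel': array([ 2.12849705e-04, -1.41273083e-03,  3.39126715e-04, -2.57953752e-03,
       -1.16798956e-03,  5.24918752e-06,  1.55992449e-04]), 'joint_torque': array([ 4.51936372e-03, -5.97758567e+01,  1.61392573e+00, -2.81954241e+01,
        1.29015886e-02,  5.02481824e-03, -1.47366740e-05]), 'eef_pos': array([ 0.27613944, -0.61533422,  0.23139123]), 'tool_rot': array([-8.23018882e-04,  9.77836244e-01,  2.09369410e-01, -2.31494621e-04]), 'contact_force': array([-0.62439548,  0.17030208, -0.56558392]), 'torque': array([ 0.02848093,  0.04962491, -0.0269616 ]), 'gripper_width': 0.9999160682993888} 0.022
```

View pics/top0.png

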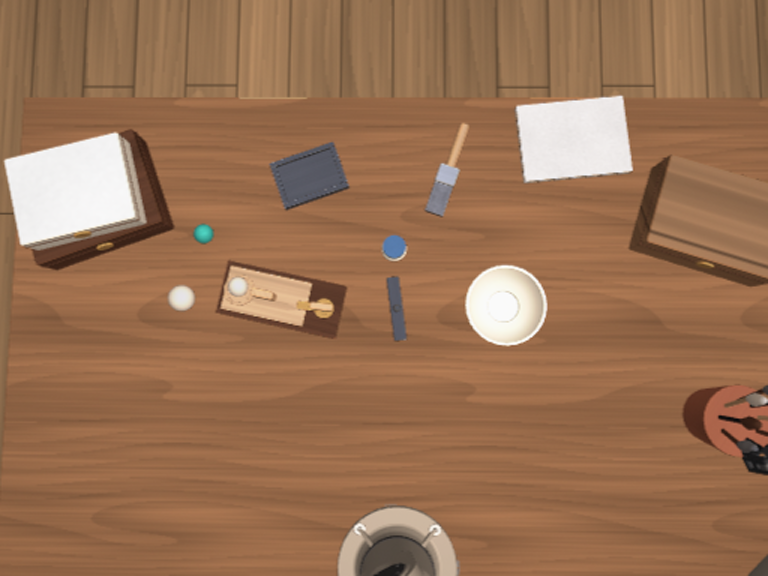

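View pics/sc0.png

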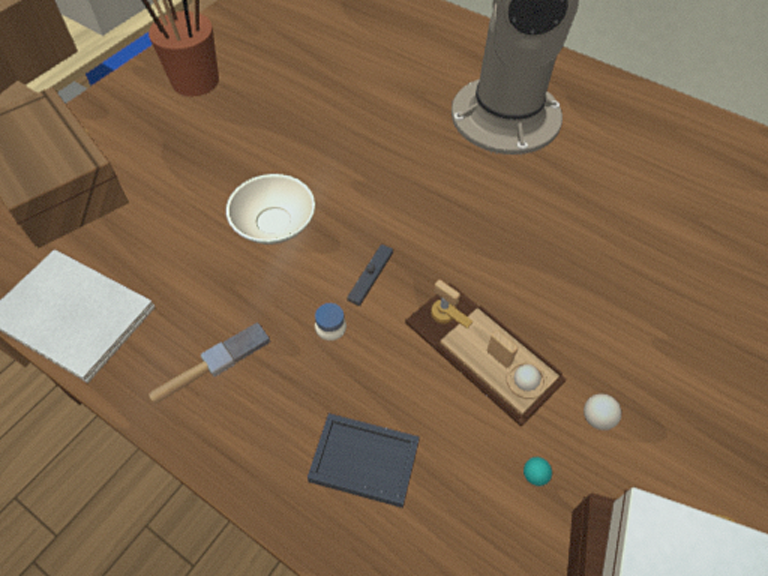

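Ball candidates in the top picture (1.5x pixels) are the white ball in the pocket (238,287), the larger white ball on the table (181,298), and the turquoise ball (204,233). The smaller white one, in the tray pocket, is meant. There is only one cradle. I'll check this in close crops.

Run:
```python
from h import *
a=np.load('pics/top0.npy')[165:235,105:240];cv2.imwrite('pics/ct.png',cv2.resize(a,None,fx=5.9,fy=5.9,interpolation=cv2.INTER_CUBIC))
a=np.load('pics/sc0.npy')[180:290,260:420];cv2.imwrite('pics/cs.png',cv2.resize(a,None,fx=5,fy=5,interpolation=cv2.INTER_CUBIC))
```

```text
(no output)
```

View pics/ct.png

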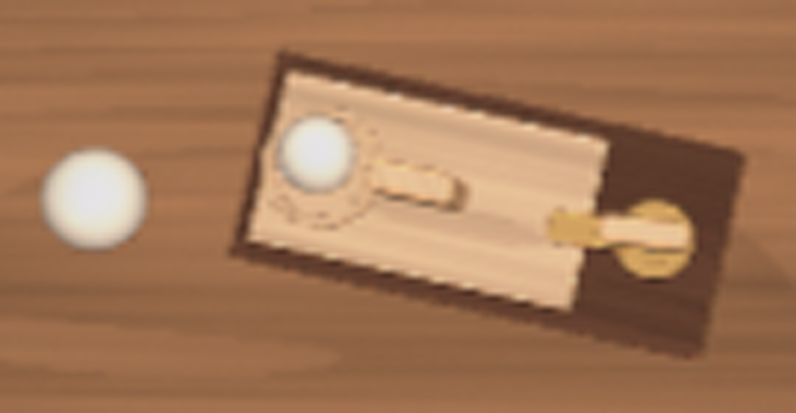

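View pics/cs.png

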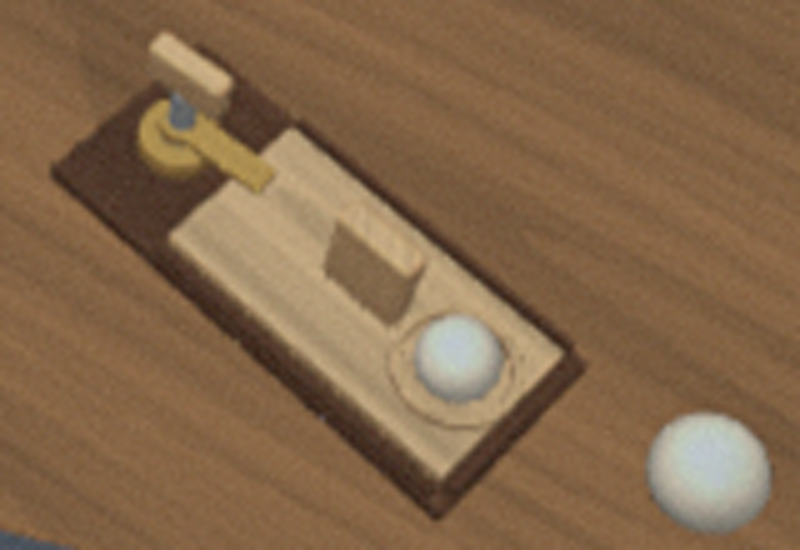

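The crops show the small white ball in the tray's pocket, at top-crop (317,152), with the larger one alone on the table. The wing and arm are at the right end. Measuring next.

Run:
```python
from h import *
s=5.9
def T(u,v,z):
    return atz('top',105+(u+.5)/s-.5,165+(v+.5)/s-.5,z)
def S(u,v): return (260+(u+.5)/5-.5,180+(v+.5)/5-.5)
def TT(u,v): return (105+(u+.5)/s-.5,165+(v+.5)/s-.5)
C=[T(278,52,.019),T(745,152,.012),T(705,357,.012),T(232,252,.019)]
for c in C: print(c)
# tray corners z=.022
t=[T(288,70,.022),T(609,140,.022),T(573,310,.022),T(247,240,.022)]
for c in t: print('tray',c)
print('tray c',sum(t)/4)
# wing top z=.088
w=[T(602,215,.088),T(690,222,.088),T(686,247,.088),T(600,240,.088)]
print('wing',sum(w)/4, 'dir',(w[0]+w[3]-w[1]-w[2])/2)
# wing via scene: top face corners
sw=[(160,32),(232,80),(224,100),(150,45)]
q=np.mean([S(*x) for x in sw],0)
print('wing scene',atz('scene',*q,.088))
qt=np.mean([TT(*x) for x in [(602,215),(690,222),(686,247),(600,240)]],0)
print(tri('top',qt,'scene',q))
# handle top: z=.078
h=[T(375,160,.078),T(455,178,.078),T(450,207,.078),T(372,190,.078)]
print('handle',sum(h)/4,'dir',(h[0]+h[3]-h[1]-h[2])/2)
print('ball',T(317,152,.042), 'big',atz('top',181/1.5,298/1.5,.025))
print('bowl',atz('top',506/1.5,305.5/1.5,.05),atz('top',466/1.5,305/1.5,.05),atz('top',547/1.5,305/1.5,.05))
print('spindle arm disc',T(655,238,.03))
print('arm tip',T(550,222,.037))
print('jar',atz('top',394/1.5,247/1.5,.042),'pw',atz('top',397/1.5,309/1.5,.02))
print(bot.calibration('top')['camera_from_world'])
```

```text
[0.60324276 0.34628006 0.019     ]
[0.55334278 0.10357325 0.012     ]
[0.44741847 0.12288207 0.012     ]
[0.49930593 0.36698291 0.019     ]
tray [0.59351214 0.34014634 0.022     ]
tray [0.55818871 0.17318797 0.022     ]
tray [0.47067833 0.19014794 0.022     ]
tray [0.50536661 0.35872832 0.022     ]
tray c [0.53193645 0.26555264 0.022     ]
wing [0.50724781 0.14818468 0.088     ] dir [0.00314027 0.04274092 0.        ]
wing scene [0.50931293 0.15147593 0.088     ]
(array([0.50707144, 0.14946287, 0.08360332]), np.float64(0.001989972548175816))
handle [0.53050715 0.26422058 0.078     ] dir [0.00842896 0.03942957 0.        ]
ball [0.54921813 0.31976688 0.042     ] big [0.52467357 0.43718488 0.025     ]
bowl [ 0.51235796 -0.21408083  0.05      ] [ 0.51280577 -0.13539805  0.05      ] [ 0.51389625 -0.2946021   0.05      ]
spindle arm disc [0.50736147 0.14799752 0.03      ]
arm tip [0.51470737 0.20095982 0.037     ]
jar [0.62875433 0.0071092  0.042     ] pw [5.05735695e-01 2.14014051e-04 2.00000000e-02]
[[ 0.00793905 -0.99982536 -0.01691791  0.04372401]
 [-0.99419758 -0.0060771  -0.10739755  0.57640058]
 [ 0.10727599  0.01767238 -0.99407221  1.43088227]
 [ 0.          0.          0.          1.        ]]
```

Cradle yaw is 78.3° and the tray centre is (0.532, 0.2655). That puts the spindle at (0.5075, 0.148), matching the measured wing and disc. The wing is about 84° (turn ≈ 0.1 rad), and the bowl is at (0.513, -0.2145). Moving above the wing.

Request:
drive_tool(
  increments="0.01 0.015 0 0.02; 0.018 0.03 0 0.045; 0.018 0.033 0 0.045; 0.018 0.033 0 0.045; 0.018 0.033 0 0.045; 0.018 0.033 0 0.045; 0.018 0.033 0 0.045; 0.018 0.033 0 0.045; 0.018 0.033 0 0.045; 0.018 0.033 0 0.045; 0.018 0.033 0 0.045; 0.018 0.033 0 0.045",
  grip=1,
)

```text
t: 1.1
eef_pos: [0.4847, -0.2383, 0.2323]
tool_rot: [-0.0, 0.892, 0.453, -0.0]
contact_force: [-0.2, 0.5, -0.3]
gripper_width: 1.002
```

Request:
drive_tool(
  increments="0.003 0.034 0 0.045; 0.003 0.034 0 0.045; 0.003 0.034 0 0.045; 0.003 0.034 0 0.045; 0.003 0.034 0 0.045; 0.003 0.034 0 0.045; 0.003 0.034 0 0.045; 0.003 0.034 0 0.045; 0 0.034 0 0.045; 0 0.034 0 0.045; 0 0.034 0 0.045; 0 0.015 0 0.04",
)

```text
t: 2.1
eef_pos: [0.5069, 0.154, 0.2326]
tool_rot: [-0.001, 0.738, 0.675, 0.001]
contact_force: [0.4, 0.7, -0.2]
gripper_width: 0.997
```

Request:
drive_tool(
  increments="0 0 0 0; 0 0 0 0",
)

```text
t: 2.27
eef_pos: [0.5077, 0.1488, 0.232]
tool_rot: [-0.0, 0.74, 0.672, -0.0]
contact_force: [1.0, -0.7, 0.2]
gripper_width: 1.0
```

Run:
```python
from h import *
o=bot.get_obs();print(o['t'],o['eef_pos'],o['tool_rot'])
w,x,y,z=o['tool_rot'];print('yaw tool x',np.degrees(2*np.arctan2(y,x)))
print(o['q'])
c=bot.calibration('wrist');print(c)
save('wrist','w1',None,1.5);save('top','t1',None,1.5)
```

```text
2.2667 [0.50770382 0.14884298 0.23203029] [-7.12123387e-05  7.40471429e-01  6.72087738e-01 -3.61559263e-04]
yaw tool x 84.45681225418119
[ 0.06278445  0.28828075 -0.55572798  1.87294271  0.17597065  1.0295092
 -0.66245462]
{'fx': 297.3186396354542, 'fy': 297.3186396354542, 'cx': 253.36428812793443, 'cy': 192.7853092356047, 'camera_from_world': array([[ 0.99538555, -0.09594095, -0.00171502, -0.49062464],
       [-0.09097504, -0.94924659,  0.30108878,  0.14789718],
       [-0.03051472, -0.2995434 , -0.95359457,  0.44082802],
       [ 0.        ,  0.        ,  0.        ,  1.        ]])}
```

View pics/w1.png

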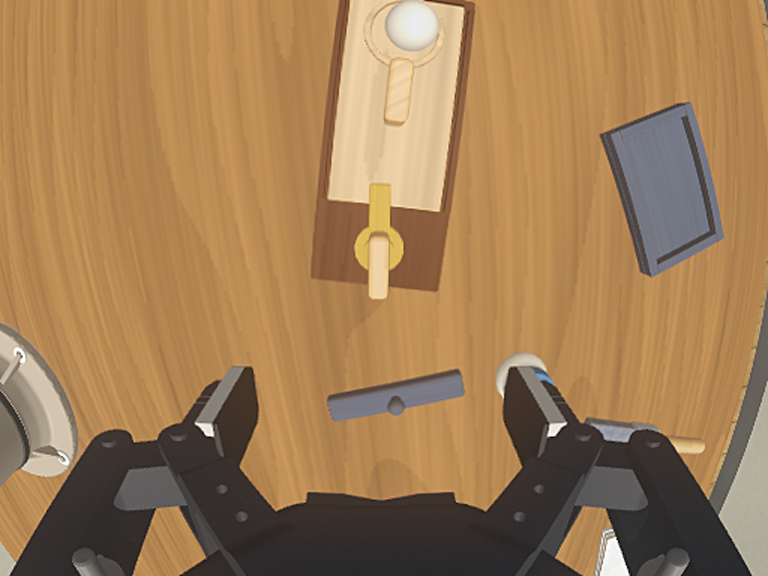

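The wrist view shows the wing at (379,266), nearly vertical in the image, with the handle at (398,92). It lies between the fingers but above them in the image. I'll locate it through the fisheye model.

```bash
cat >> h.py <<'E'
def wz(c,u,v,z):
    T=np.array(c['camera_from_world']);R=T[:3,:3];o=-R.T@T[:3,3]
    a=np.array([u-c['cx'],v-c['cy']]);r=np.hypot(*a);th=r/c['fx']
    d=R.T@np.array([*(a/r*np.sin(th)),np.cos(th)]);return o+d*(z-o[2])/d[2]
E
python3 - <<'E'
from h import *
c=bot.calibration('wrist')
f=lambda u,v,z:wz(c,u/1.5,v/1.5,z)
a=np.load('pics/w1.npy')[140:215,210:300];cv2.imwrite('pics/w1c.png',cv2.resize(a,None,fx=7,fy=7,interpolation=cv2.INTER_CUBIC))
p=f(379,236,.088);q=f(378,297,.088);print(p,q,(p+q)/2,np.linalg.norm(p-q),np.degrees(np.arctan2(*(p-q)[1::-1])))
p=f(401,59,.078);q=f(396,122,.078);print('handle',p,q,(p+q)/2,np.linalg.norm(p-q),np.degrees(np.arctan2(*(p-q)[1::-1])))
print('armtip',f(380,184,.037))
print('disc', f(379,247,.03))
E
```

```text
[0.50953748 0.16917622 0.088     ] [0.50462731 0.12745671 0.088     ] [0.50708239 0.14831647 0.088     ] 0.04200747193845758 83.28747201733619
handle [0.53556259 0.28477087 0.078     ] [0.52803783 0.24241843 0.078     ] [0.53180021 0.26359465 0.078     ] 0.04301571175211071 79.92537800728553
armtip [0.51315243 0.19940151 0.037     ]
disc [0.50731477 0.14944469 0.03      ]
```

View pics/w1c.png

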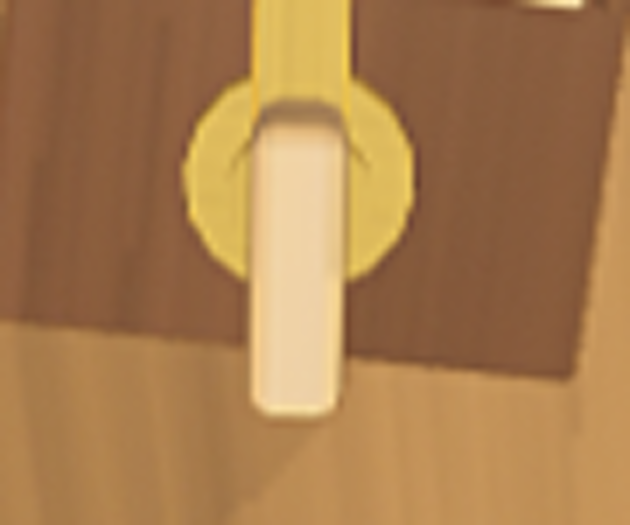

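All estimates agree: wing at (0.507, 0.1485), yaw about 84°, and the tool is already over it. Descending to TCP z 0.078 and gripping.

Request:
drive_tool(
  increments="0 0 -0.018 0; 0 0 -0.025 0; 0 0 -0.025 0; 0 0 -0.025 0; 0 0 -0.02 0; 0 0 -0.015 0; 0 0 -0.012 0; 0 0 -0.008 0; 0 0 -0.005 0; 0 0 0 0; 0 0 0 0",
  grip=1,
)

```text
t: 3.28
eef_pos: [0.5088, 0.1481, 0.0798]
tool_rot: [0.0, 0.741, 0.671, 0.0]
contact_force: [-0.4, 0.5, -0.1]
gripper_width: 0.998
```

Request:
drive_tool(
  increments="0 0 0 0; 0 0 0 0; 0 0 0 0; 0 0 0 0; 0 0 0 0; 0 0 0 0; 0 0 0 0; 0 0 0 0; 0 0 0 0; 0 0 0 0",
  grip=0,
  squeeze=60,
)

```text
t: 4.12
eef_pos: [0.5072, 0.1482, 0.079]
tool_rot: [-0.001, 0.741, 0.671, -0.001]
contact_force: [-5.5, 0.7, 1.9]
gripper_width: 0.142
```

Run:
```python
from h import *
save('wrist','w2',None,1.2);save('scene','s2',(240,140,440,290),4)
```

```text
(no output)
```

View pics/w2.png

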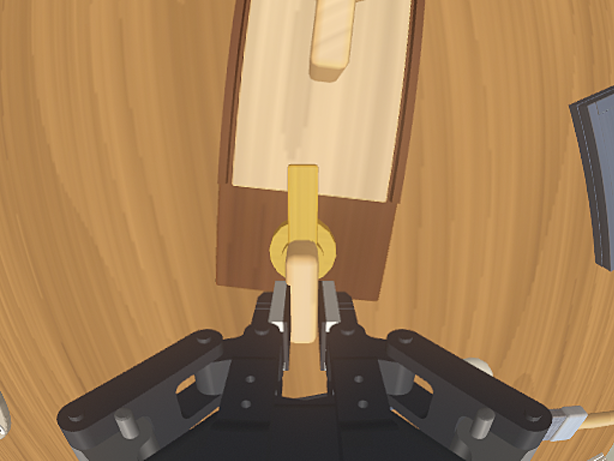

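View pics/s2.png

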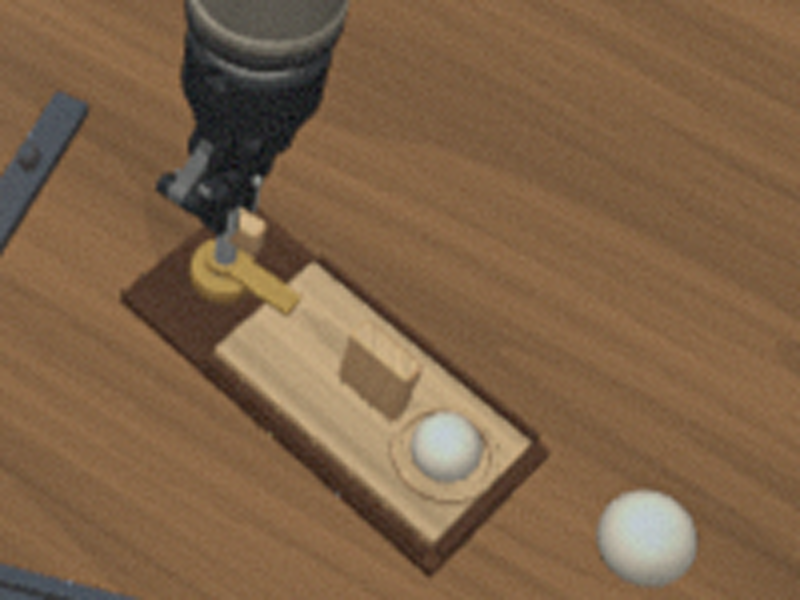

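The fingers hold the wing, with the arm still over the tray. Pressing down about 8 mm.

Request:
drive_tool(
  increments="-0.001 0 -0.002 0; 0 0 -0.002 0; 0 0 -0.002 0; 0 0 -0.001 0; 0 0 -0.001 0; 0 0 0 0; 0 0 0 0",
  squeeze=80,
)

```text
t: 4.8
eef_pos: [0.5076, 0.1484, 0.0728]
tool_rot: [0.0, 0.741, 0.671, 0.0]
contact_force: [-8.8, -1.7, 19.5]
gripper_width: 0.127
```

Force is 19.5 N, so the wing is on its lower stop. Turning anticlockwise.

Request:
drive_tool(
  increments="0 0 0 0.04; 0 0 0 0.05; 0 0 0 0.05; 0 0 0 0.05; 0 0 0 0.05; 0 0 0 0.05; 0 0 0 0.04; 0 0 0 0",
)

```text
t: 5.47
eef_pos: [0.508, 0.1486, 0.0728]
tool_rot: [0.001, 0.62, 0.785, 0.001]
contact_force: [-8.3, -1.5, 17.6]
gripper_width: 0.131
```

Run:
```python
from h import *
save('wrist','w3',None,1.2);save('scene','s3',(240,140,440,290),4);o=bot.get_obs();print(o['contact_force'],o['eef_pos'],o['torque'],o['q'])
```

```text
[-7.9601167  -1.27422741 18.06010957] [0.50801684 0.14857997 0.07281857] [-0.26025692  1.64808335  0.06618522] [ 0.04163632  0.51487852 -0.55746881  2.00318667  0.40233888  0.73043342
 -0.53084435]
```

View pics/w3.png

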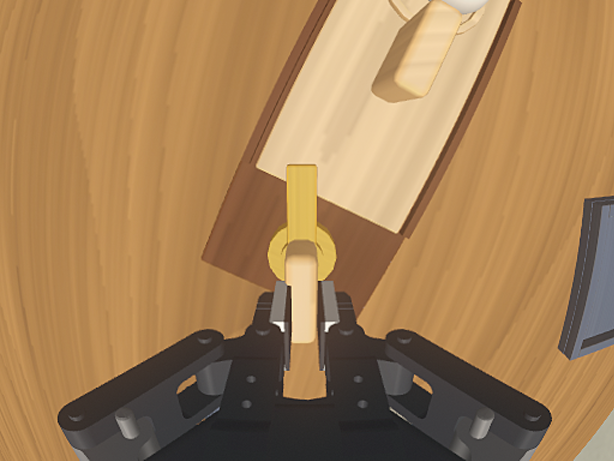

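View pics/s3.png

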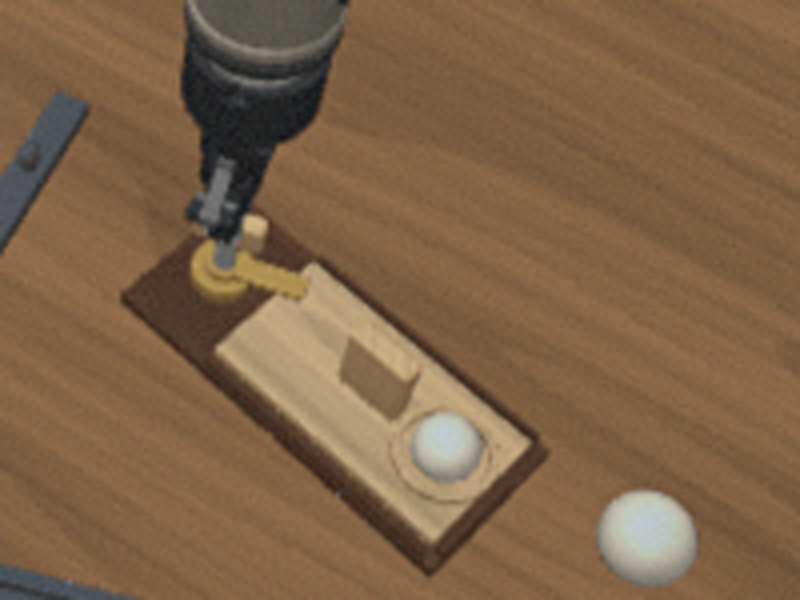

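The wing follows the fingers without slip (turn ≈ 0.42). Continuing with it pressed.

Request:
drive_tool(
  increments="0 0 0 0.03; 0 0 0 0.05; 0 0 0 0.05; 0 0 0 0.05; 0 0 0 0.05; 0 0 0 0.05; 0 0 0 0.05; 0 0 0 0.05; 0 0 0 0.03; 0 0 0 0",
)

```text
t: 6.4
eef_pos: [0.5085, 0.1489, 0.0728]
tool_rot: [0.001, 0.448, 0.894, 0.001]
contact_force: [-5.9, -1.2, 17.2]
gripper_width: 0.129
```

Request:
drive_tool(
  increments="0 0 0 0.03; 0 0 0 0.05; 0 0 0 0.05; 0 0 0 0.05; 0 0 0 0.05; 0 0 0 0.05; 0 0 0 0.05; 0 0 0 0.05; 0 0 0 0.05; 0 0 0 0.04; 0 0 0 0; 0 0 0 0",
)

```text
t: 7.4
eef_pos: [0.5088, 0.1496, 0.0729]
tool_rot: [0.001, 0.228, 0.974, 0.001]
contact_force: [-4.3, 0.7, 14.9]
gripper_width: 0.127
```

Run:
```python
from h import *
save('wrist','w4',None,1.2);save('scene','s4',(240,140,440,290),4);o=bot.get_obs();print(o['contact_force'],o['eef_pos'],o['torque'],o['q'])
w,x,y,z=o['tool_rot'];print('yaw tool x',np.degrees(2*np.arctan2(y,x)))
```

```text
[-5.45599926  0.25261095 14.61425342] [0.50877438 0.14959892 0.07288546] [0.19475806 1.06096848 0.07696746] [ 0.19655333  0.57405375 -0.76496379  1.9925684   0.55731223  0.79022857
  0.21757321]
yaw tool x 153.66886423264467
```

View pics/w4.png

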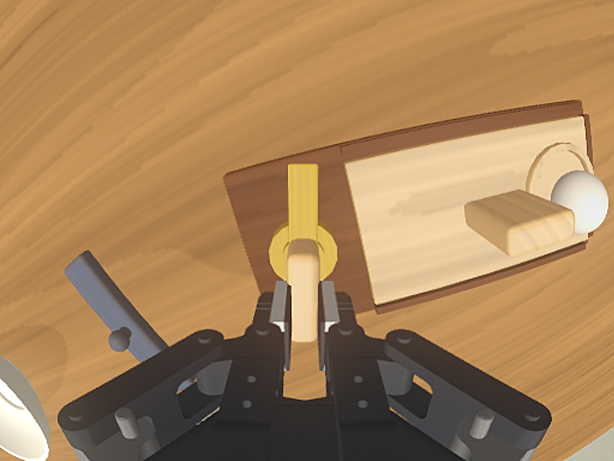

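View pics/s4.png

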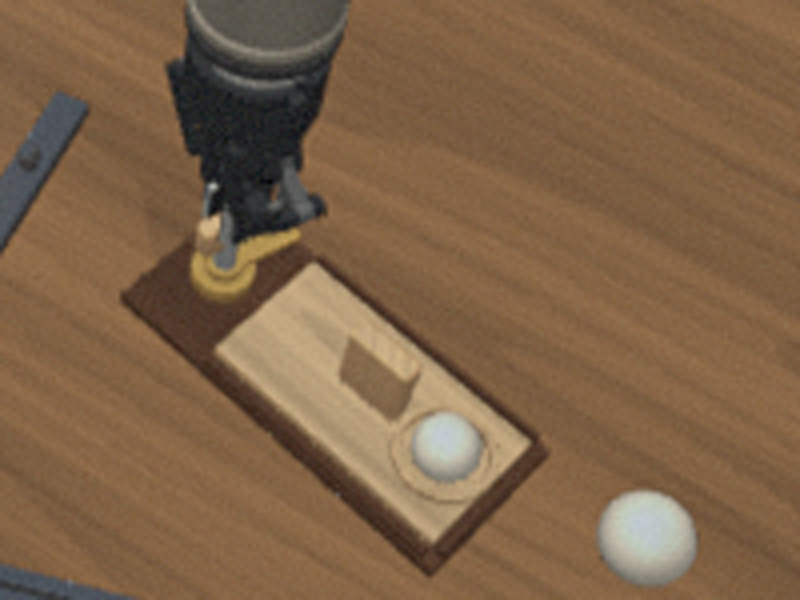

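Turn is about 1.32 rad with the arm off the tray. A little further to the stop, then open and rise.

Request:
drive_tool(
  increments="0 0 0 0.03; 0 0 0 0.03; 0 0 0 0.01; 0 0 0 0; 0 0 0.003 0; 0 0 0.003 0; 0 0 0.002 0; 0 0 0 0",
)

```text
t: 8.17
eef_pos: [0.5083, 0.1493, 0.0798]
tool_rot: [0.001, 0.194, 0.981, 0.001]
contact_force: [-0.1, 4.6, 1.1]
gripper_width: 0.13
```

Request:
drive_tool(
  increments="0 0 0 0; 0 0 0 0; 0 0 0 0; 0 0 0 0; 0 0 0 0; 0 0 0 0; 0 0 0 0",
  grip=0.7,
)

```text
t: 8.75
eef_pos: [0.5073, 0.1479, 0.0792]
tool_rot: [-0.0, 0.194, 0.981, -0.0]
contact_force: [-0.1, 0.6, 0.4]
gripper_width: 0.702
```

Request:
drive_tool(
  increments="0 0 0.005 0; 0 0 0.01 0; 0 0 0.015 0; 0 0 0.02 0; 0 0 0.025 0; 0 0 0.025 0; 0 0 0.01 0; 0 0 0 0",
)

```text
t: 9.42
eef_pos: [0.5089, 0.149, 0.1924]
tool_rot: [0.002, 0.194, 0.981, 0.001]
contact_force: [0.2, 0.5, -0.3]
gripper_width: 0.699
```

Run:
```python
from h import *
o=bot.get_obs();print(o['t'],o['contact_force'],o['eef_pos'],o['torque'],o['q'])
w,x,y,z=o['tool_rot'];print('yaw tool x',np.degrees(2*np.arctan2(y,x)))
save('wrist','w5',None,1.2);save('top','t5',(105,145,240,245),5.9)
```

```text
9.4167 [ 0.24902818  0.48472708 -0.32180426] [0.50892567 0.14903553 0.19240265] [ 0.03975038  0.01927952 -0.02714979] [ 0.31924012  0.42101598 -0.9011199   1.90062888  0.39254655  1.00096197
  0.4258413 ]
yaw tool x 157.65893586994216
```

View pics/w5.png

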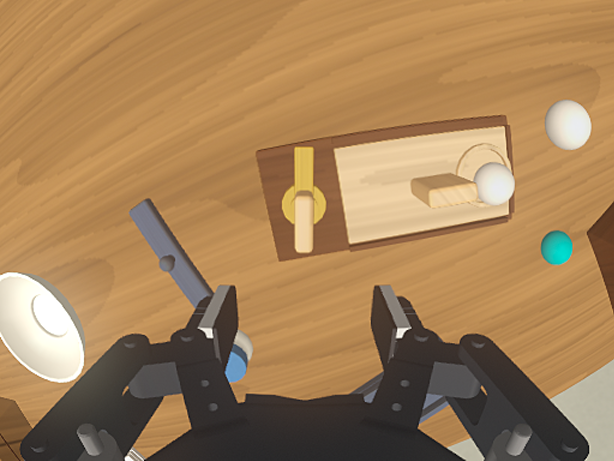

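View pics/t5.png

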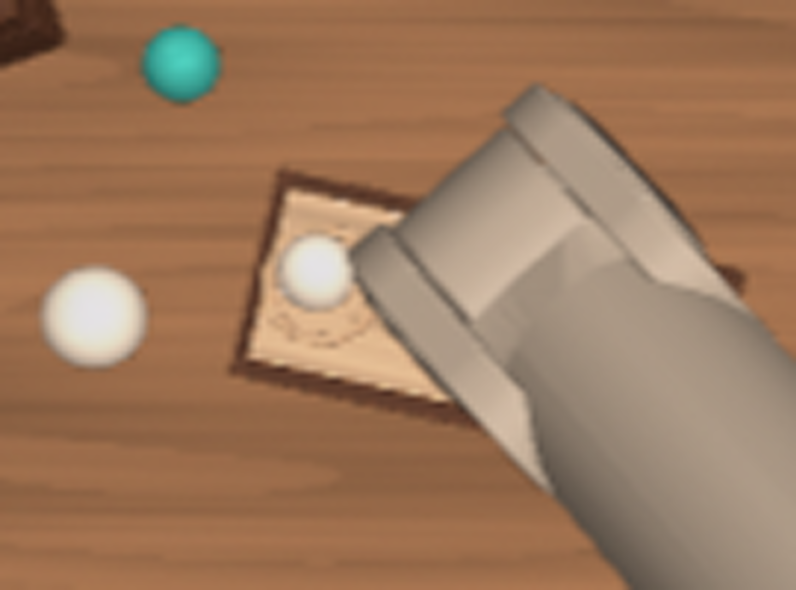

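The keeper stays turned clear, with the ball in its pocket. Now to above the handle: shift (+0.024, +0.116), turn -1.38.

Request:
drive_tool(
  increments="0.002 0.01 0 -0.115; 0.002 0.01 0 -0.115; 0.002 0.01 0 -0.115; 0.002 0.01 0 -0.115; 0.002 0.01 0 -0.115; 0.002 0.01 0 -0.115; 0.002 0.01 0 -0.115; 0.002 0.01 0 -0.115; 0.002 0.01 0 -0.115; 0.002 0.01 0 -0.115; 0.002 0.008 0 -0.115; 0.002 0.008 0 -0.115",
  grip=0.9,
)

```text
t: 10.52
eef_pos: [0.5304, 0.264, 0.1872]
tool_rot: [-0.0, 0.776, 0.631, -0.002]
contact_force: [0.8, -0.4, -1.1]
gripper_width: 0.898
```

Request:
drive_tool(
  increments="0 0 0 0; 0 0 0 0; 0 0 0 0; 0 0 0 0",
)

```text
t: 10.85
eef_pos: [0.5311, 0.2631, 0.1886]
tool_rot: [0.0, 0.773, 0.634, -0.001]
contact_force: [-0.1, 0.0, 0.0]
gripper_width: 0.898
```

Run:
```python
from h import *
o=bot.get_obs();print(o['t'],o['contact_force'],o['eef_pos'],o['q'])
w,x,y,z=o['tool_rot'];print('yaw tool x',np.degrees(2*np.arctan2(y,x)))
np.save('cw6.npy',bot.calibration('wrist'),allow_pickle=True)
save('wrist','w6',None,1.5)
```

```text
10.85 [-0.06862065  0.02916862  0.0341092 ] [0.53112631 0.26314202 0.18862082] [-0.12184955  0.45018308 -0.58023105  1.77005423  0.286119    1.00774617
 -1.00860375]
yaw tool x 78.68507164068787
```

View pics/w6.png

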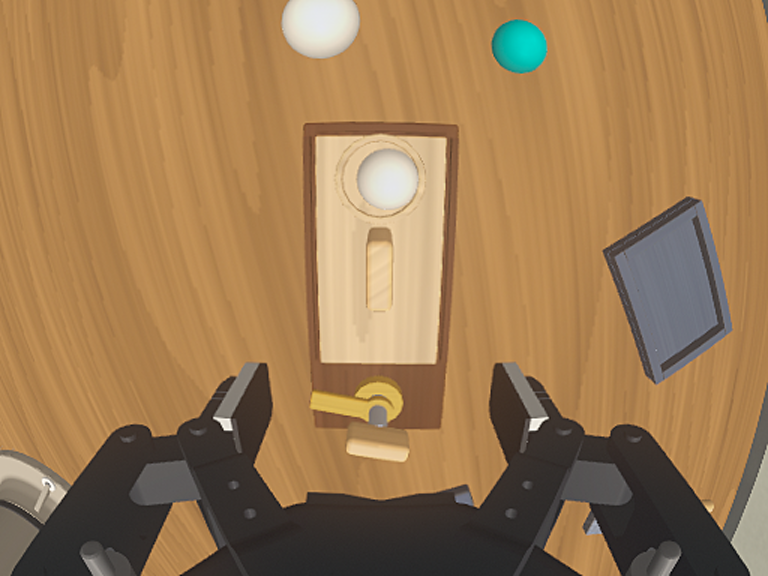

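The cradle is upright in the view, the handle top runs (379,241)–(379,309), the keeper arm points left clear of the tray, and the ball is in its pocket.

Run:
```python
from h import *
c=np.load('cw6.npy',allow_pickle=True).item()
f=lambda u,v,z:wz(c,u/1.5,v/1.5,z)
p=f(379.5,238,.078);q=f(379,311,.078);print('handle',p,q,(p+q)/2,np.linalg.norm(p-q),np.degrees(np.arctan2(*(p-q)[1::-1])))
t=[f(316,136,.022),f(447,137,.022),f(437,363,.022),f(320,362,.022)];print(sum(t)/4, np.degrees(np.arctan2(*((t[0]+t[1]-t[2]-t[3])[1::-1]))),np.linalg.norm(t[0]-t[3]))
```

```text
handle [0.53597873 0.29047885 0.078     ] [0.52688789 0.24651303 0.078     ] [0.53143331 0.26849594 0.078     ] 0.04489583570903128 78.31754278929306
[0.53141902 0.26707392 0.022     ] 77.97753335100082 0.1697841105970616
```

Two estimates give the centre at about (0.5315, 0.266). Correcting y by +0.003 and descending to TCP z 0.060.

Request:
drive_tool(
  increments="0 0.003 -0.012 0; 0 0 -0.02 0; 0 0 -0.02 0; 0 0 -0.02 0; 0 0 -0.018 0; 0 0 -0.014 0; 0 0 -0.011 0; 0 0 -0.008 0; 0 0 -0.0055 0; 0 0 0 0; 0 0 0 0; 0 0 0 0",
)

```text
t: 11.9
eef_pos: [0.5319, 0.2675, 0.0616]
tool_rot: [0.0, 0.774, 0.633, 0.001]
contact_force: [-0.4, 0.5, 0.3]
gripper_width: 0.898
```

Request:
drive_tool(
  increments="0 0 0 0; 0 0 0 0; 0 0 0 0; 0 0 0 0; 0 0 0 0; 0 0 0 0; 0 0 0 0; 0 0 0 0; 0 0 0 0; 0 0 0 0; 0 0 0 0",
  grip=0,
  squeeze=40,
)

```text
t: 12.82
eef_pos: [0.5314, 0.2672, 0.061]
tool_rot: [0.0, 0.774, 0.633, 0.0]
contact_force: [-1.9, -0.0, 4.9]
gripper_width: 0.177
```

Request:
drive_tool(
  increments="0 0 0 0; 0 0 0 0; 0 0 0 0",
  squeeze=80,
)

```text
t: 13.07
eef_pos: [0.5315, 0.2673, 0.0612]
tool_rot: [0.0, 0.774, 0.633, 0.0]
contact_force: [-1.5, -0.7, 5.0]
gripper_width: 0.166
```

Run:
```python
from h import *
o=bot.get_obs();print(o['t'],o['contact_force'],o['eef_pos'],o['q'],o['torque'])
save('wrist','w7',None,1.2)
```

```text
13.0667 [-1.51348012 -0.71785152  4.98195747] [0.53153998 0.2673102  0.06115229] [-0.18862061  0.6098366  -0.50895591  1.85442955  0.40758736  0.78146692
 -1.11381229] [-0.14070893  0.26769203  0.00597552]
```

View pics/w7.png

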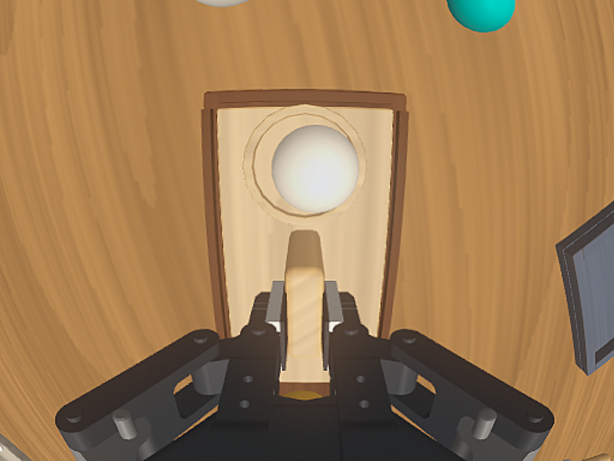

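The handle is held between the pads, with the ball in its pocket. Lifting straight and gently.

Request:
drive_tool(
  increments="0 0 0.002 0; 0 0 0.003 0; 0 0 0.004 0; 0 0 0.005 0; 0 0 0.006 0; 0 0 0.006 0; 0 0 0.006 0; 0 0 0.005 0; 0 0 0.003 0; 0 0 0.001 0; 0 0 0 0; 0 0 0 0",
)

```text
t: 14.12
eef_pos: [0.5312, 0.267, 0.1016]
tool_rot: [0.0, 0.774, 0.633, -0.0]
contact_force: [-1.2, -0.1, -3.9]
gripper_width: 0.165
```

Run:
```python
from h import *
o=bot.get_obs();print(o['t'],o['contact_force'],o['eef_pos'],o['gripper_width'],o['torque'])
save('wrist','w8',None,1.2);save('scene','s8',(240,140,440,290),4)
```

```text
14.1167 [-1.18323071 -0.09601052 -3.90025718] [0.531227   0.26696981 0.10164677] 0.1651910641309288 [-0.0618875  -0.03940723 -0.05497325]
```

View pics/w8.png

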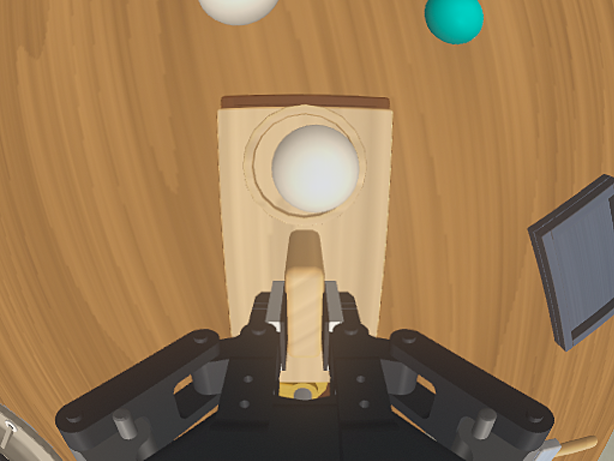

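View pics/s8.png

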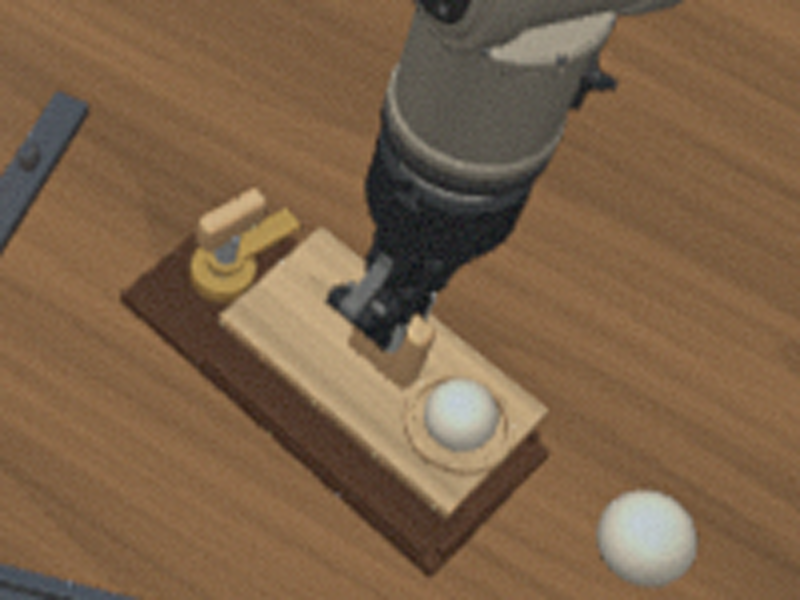

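The tray is off the cradle, level, with the ball in its pocket and the weight at 3.9 N. Lifting a further 0.10.

Request:
drive_tool(
  increments="0 0 0.003 0; 0 0 0.006 0; 0 0 0.009 0; 0 0 0.011 0; 0 0 0.013 0; 0 0 0.014 0; 0 0 0.013 0; 0 0 0.011 0; 0 0 0.009 0; 0 0 0.006 0; 0 0 0.003 0; 0 0 0.001 0",
)

```text
t: 15.22
eef_pos: [0.5314, 0.2672, 0.2012]
tool_rot: [0.0, 0.774, 0.633, 0.0]
contact_force: [0.4, -0.6, -4.3]
gripper_width: 0.167
```

Request:
drive_tool(
  increments="0 0 0 0; 0 0 0 0; 0 0 0 0",
)

```text
t: 15.47
eef_pos: [0.531, 0.2669, 0.2001]
tool_rot: [-0.0, 0.774, 0.633, -0.001]
contact_force: [-0.5, -0.4, -3.5]
gripper_width: 0.169
```

Carrying to the bowl: total (-0.030, -0.535), ramped.

Request:
drive_tool(
  increments="0 -0.002 0 0; 0 -0.004 0 0; 0 -0.006 0 0; 0 -0.008 0 0; 0 -0.010 0 0; 0 -0.012 0 0; -0.001 -0.013 0 0; -0.001 -0.013 0 0; -0.001 -0.013 0 0; -0.001 -0.013 0 0; -0.001 -0.013 0 0; -0.001 -0.013 0 0",
)

```text
t: 16.47
eef_pos: [0.5252, 0.1456, 0.2009]
tool_rot: [0.0, 0.774, 0.633, 0.0]
contact_force: [0.1, 0.2, -3.5]
gripper_width: 0.163
```

Request:
drive_tool(
  increments="-0.001 -0.013 0 0; -0.001 -0.013 0 0; -0.001 -0.013 0 0; -0.001 -0.013 0 0; -0.001 -0.013 0 0; -0.001 -0.013 0 0; -0.001 -0.013 0 0; -0.001 -0.013 0 0; -0.001 -0.013 0 0; -0.001 -0.013 0 0; -0.001 -0.013 0 0; -0.001 -0.013 0 0",
)

```text
t: 17.47
eef_pos: [0.513, -0.0101, 0.2009]
tool_rot: [0.0, 0.774, 0.633, 0.0]
contact_force: [0.3, -0.1, -3.4]
gripper_width: 0.165
```

Request:
drive_tool(
  increments="-0.001 -0.013 0 0; -0.001 -0.013 0 0; -0.001 -0.013 0 0; -0.001 -0.013 0 0; -0.001 -0.013 0 0; -0.001 -0.013 0 0; -0.001 -0.013 0 0; -0.001 -0.013 0 0; -0.001 -0.013 0 0; -0.001 -0.013 0 0; -0.001 -0.013 0 0; -0.001 -0.013 0 0",
)

```text
t: 18.47
eef_pos: [0.5009, -0.166, 0.2009]
tool_rot: [0.0, 0.774, 0.633, 0.0]
contact_force: [0.9, 0.4, -3.7]
gripper_width: 0.161
```

Request:
drive_tool(
  increments="0 -0.013 0 0; 0 -0.013 0 0; 0 -0.012 0 0; 0 -0.012 0 0; 0 -0.011 0 0; 0 -0.010 0 0; 0 -0.009 0 0; 0 -0.008 0 0; 0 -0.006 0 0; 0 -0.005 0 0; 0 -0.003 0 0; 0 -0.001 0 0",
)

```text
t: 19.47
eef_pos: [0.5013, -0.2682, 0.2008]
tool_rot: [-0.0, 0.774, 0.633, 0.0]
contact_force: [-0.1, -0.2, -3.3]
gripper_width: 0.164
```

Request:
drive_tool(
  increments="0 0 0 0; 0 0 0 0; 0 0 0 0; 0 0 0 0; 0 0 0 0; 0 0 0 0; 0 0 0 0; 0 0 0 0; 0 0 0 0; 0 0 0 0; 0 0 0 0; 0 0 0 0",
)

```text
t: 20.47
eef_pos: [0.5014, -0.2679, 0.2008]
tool_rot: [-0.0, 0.774, 0.633, 0.0]
contact_force: [-0.1, -0.4, -2.7]
gripper_width: 0.164
```

Run:
```python
from h import *
o=bot.get_obs();print(o['t'],o['contact_force'],o['eef_pos'],o['gripper_width'],o['q'])
w,x,y,z=o['tool_rot'];print('yaw tool x',np.degrees(2*np.arctan2(y,x)))
np.save('cw9.npy',bot.calibration('wrist'),allow_pickle=True)
save('wrist','w9',None,1.5);save('scene','s9',None,1.5);save('top','t9',None,1.5)
```

```text
20.4667 [-0.12212258 -0.40841028 -2.72081945] [ 0.50135469 -0.2678729   0.20078198] 0.16353914322576335 [ 0.70029466  0.36560028 -0.39980942  1.82581786  0.16791247  0.98330905
  0.03163738]
yaw tool x 78.5922806829533
```

View pics/w9.png

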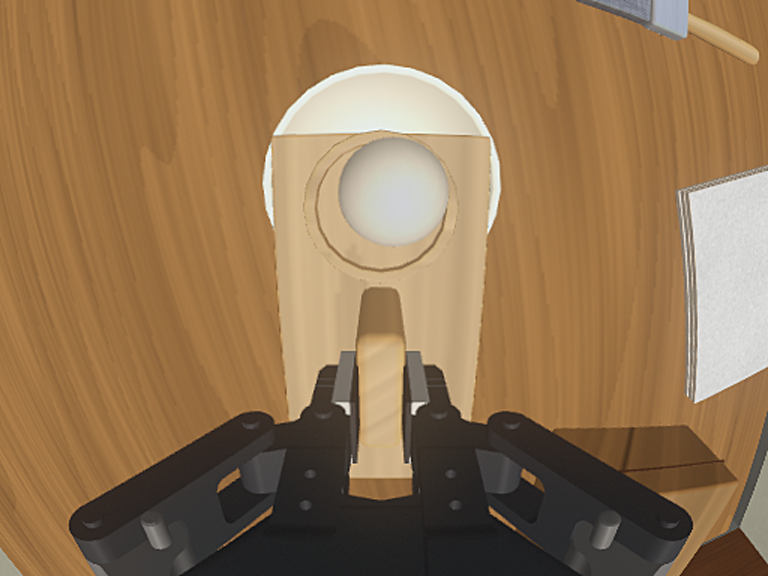

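View pics/s9.png

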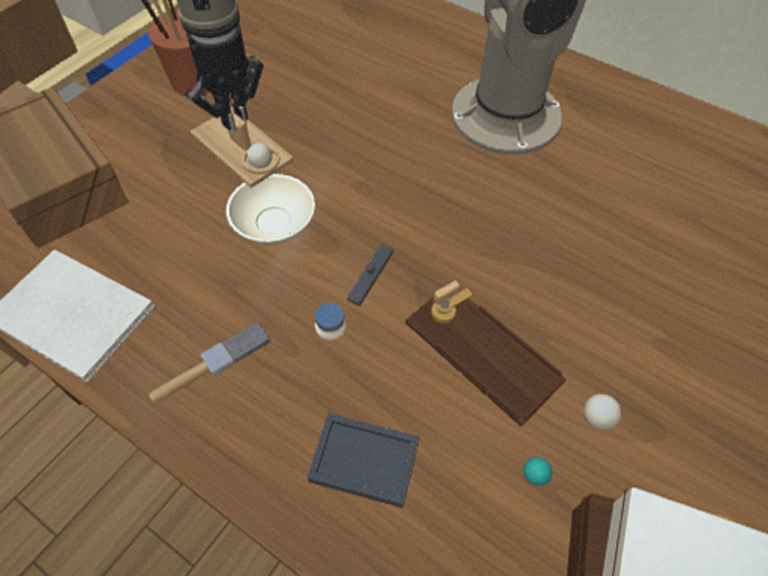

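View pics/t9.png

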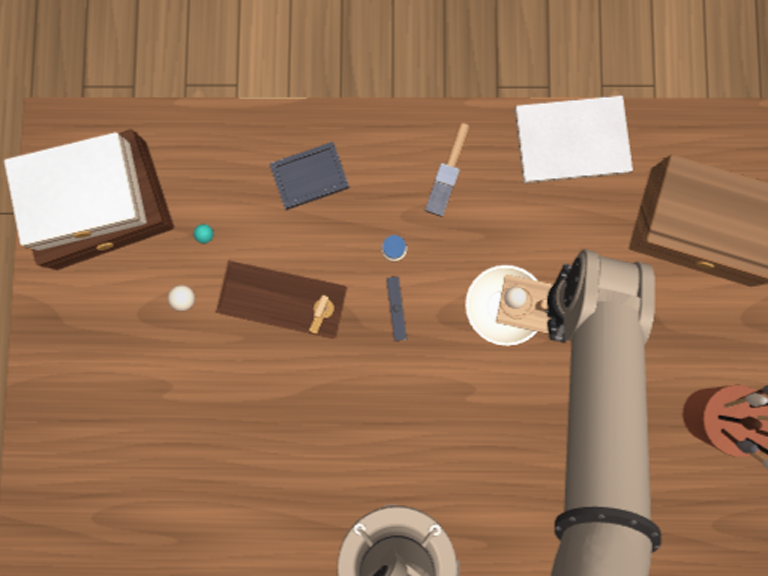

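Wrist view: ball at (393,191) in the pocket rim centred at (381,205), over the bowl. The scene and top views show the bystanders in place. Checking numerically.

Run:
```python
from h import *
c=np.load('cw9.npy',allow_pickle=True).item()
f=lambda u,v,z:wz(c,u/1.5,v/1.5,z)
print('pocket wrist',f(381,205,.167),'ball',f(393,191,.182))
print('bowl wrist', [f(u,180,.05) for u in (264,500)])
a=np.load('pics/t9.npy')[165:240,300:390];cv2.imwrite('pics/t9c.png',cv2.resize(a,None,fx=8,fy=8,interpolation=cv2.INTER_CUBIC))
```

```text
pocket wrist [ 0.51270067 -0.21291158  0.167     ] ball [ 0.518294   -0.20699664  0.182     ]
bowl wrist [array([ 0.43709427, -0.19308621,  0.05      ]), array([ 0.59176652, -0.22405389,  0.05      ])]
```

View pics/t9c.png

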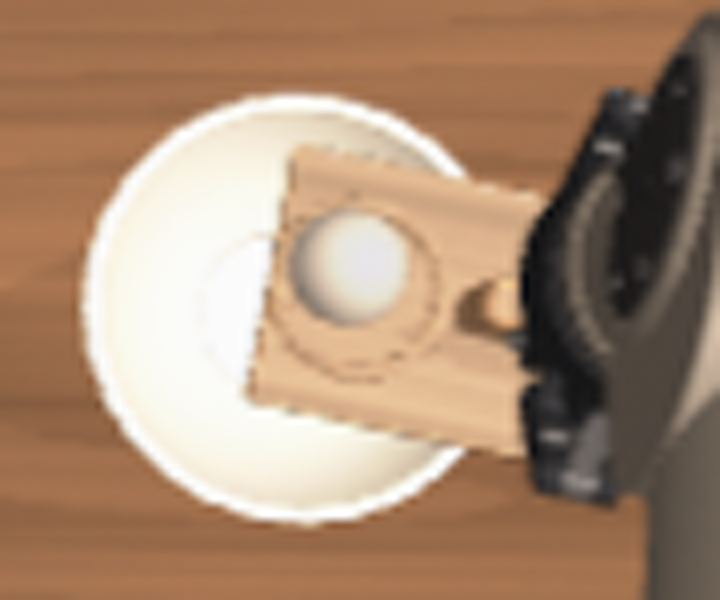

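Run:
```python
from h import *
f=lambda u,v,z:atz('top',300+(u+.5)/8-.5,165+(v+.5)/8-.5,z)
print('pocket',f(356,287,.167),'ball',f(350,267,.182),'bowl',f(302,308,.05))
o=bot.get_obs();print(o['t'],o['eef_pos'],o['joint_vel'].round(3))
print(bot.hand_in())
```

```text
pocket [ 0.51367266 -0.21316961  0.167     ] ball [ 0.519316   -0.20857259  0.182     ] bowl [ 0.51414628 -0.2140401   0.05      ]
20.6167 [ 0.50136142 -0.26783534  0.20080247] [-0.001  0.    -0.002 -0.001 -0.001  0.    -0.   ]
the job is handed in; nothing more can be done
None
```

I freed the tray, carried it to the bowl with the ball still in its pocket, and handed the job in at about 20.6 s. The hand-in gave no verdict.

- **Keeper:** I gripped the wing, pressed it to its lower stop and turned it about 1.3 rad anticlockwise. After I let go, the arm stayed clear of the tray.
- **Lift and carry:** I lifted the tray by its handle and carried it level to the bowl. It is still held with an 80 N squeeze.
- **Pocket over the bowl:** the last check with the top camera put the pocket at (0.5137, -0.2132) and the bowl's centre at (0.5141, -0.2140), about 1 mm apart. The wrist camera put the pocket within 2 mm of that.
- **Height:** the underside is about 0.152 m above the table, or about 10 cm above the rim. I worked this out from the tool height, not a direct measurement.
- **Ball:** its centre is about 7–8 mm from the pocket's centre, inside the 20 mm limit.
- **Stillness and bystanders:** the arm was still (joint speeds at most 0.002 rad/s). By eye, the paperweight and jar had not moved in the last pictures.

No check failed. The measurements disagreed by only a few millimetres, for example 2–4 mm in the handle's position along its length.

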